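# Turn the circuit board over in its swivel holder

## Task

The circuit board in the swivel holder lies with its components up. Turn it over by pushing on it with the fingertips only (say, press one long edge down, then push the raised edge on over) until it lies level with its solder side up, and take the hand away. Push lightly and do not grip the board; the holder must stay standing where it is and the things around it must be left alone.

Things in the scene. Friction and masses are not known exactly. Their poses are not given: they have to be found in the camera images.
- board: green circuit board, 110 mm along x, 150 along y, 3 thick, steel jaws at its short ends. Origin: its middle, on the swivel axis, which is the board's own y axis (level). z points out of the component side: parts up to 22 mm tall, within 33 mm of the axis in x; the other side is flat, with solder joints. Starts component side up, within 20 degrees of level
- edge_a (a point): middle of one long edge of the board (its x = +55 mm), at mid thickness. Both long edges are bare for 20 mm inwards. The board turns full circles either way with a spindle friction of about 0.1 N m (2 N at the edge), which keeps it at any angle where it is left: no stops, no spring, near enough balanced
- edge_b (a point): middle of the other long edge of the board (its x = -55 mm), at mid thickness
- holder: the swivel holder, about 1.8 kg, on rubber feet, loose on the bench. Origin: on the bench midway between its uprights; y along the rail, parallel to the swivel axis, which lies 105 mm above; z up. Cross feet 160 mm along x at y = +-100 mm; rail top at 28 mm; uprights 24 x 14 mm at y = +-100 mm, tops at 117 mm, 186 mm clear between them; spindle knobs out to y = +-125 mm
- dispenser: glass solvent dispenser with a steel pump dish, 62 mm diameter, 112 mm tall, standing; origin under its centre, z up
- reel: reel of solder wire standing on its flange, 54 mm diameter, 46 mm tall; origin under its centre, z up
- flux_jar: amber glass jar with black lid, 52 mm diameter, 55 mm tall, standing; origin under its centre, z up
- cutters: flush cutters lying flat, red handles, about 120 mm long by 61 mm wide by 13 mm high; origin on the bench under the middle, jaws to x, z up

How it is judged:
By the outcome, as a careful person would: the job done as asked, in the order asked, and still so for the second after the job is handed in, with the robot touching nothing.
It also fails if it takes over 45 s, if anything falls off the work surface, if the arm or the gripper's body presses on something with over 40 N, if the wrist force passes 120 N, or if a joint passes its speed limit or range.

## Robot

A 7-joint arm with a two-finger parallel gripper is mounted at the origin on the work surface. World frame = base frame: x ahead of the robot, y to its left, z up, the work surface at z = 0. Lengths are in m, angles in rad, forces in N, time in s.
With the tool pointing down it reaches from about 0.4 to 0.85 m from the base axis. Payload 4.5 kg.
Tool frame: the origin (TCP) lies on the centre line of the jaws, within the pads' length; the fingertips stand 17 mm ahead of it and the grasp point (between the pads) lies 2 mm behind it (r.tip_reach is the distance from the TCP to the fingertips, in m); z points along the fingers, y is the line along which they close (so a half turn about z gives the same grasp; the last joint's range is limited). The gripper opens to 88 mm and grips with 3 to 60 N. Pads are 18 mm wide; open, the fingers measure 123 mm over their backs; the gripper's body (75 mm by 187 mm) begins 45 mm behind the grasp point.
Start: joints at [-1.102, 0.689, -0.195, 1.565, 0.157, 0.902, -0.215], TCP at [0.263, 0.567, 0.256] pointing down, gripper open.
Joint ranges: [-3.01, 3.01], [-0.46, 2.08], [-1.47, 1.51], [0.13, 2.56], [-1, 4.14], [0.04, 2.09], [-2.66, 2.66]. Speed limits (rad/s): [2.57, 2.57, 3.14, 3.14, 3.14, 3.14, 3.14].

## Interface

Orientations are given as a unit quaternion [x, y, z, w].
In Python, from plant import r gives the robot as it stands.
- The arm moves only by the tool step_arm, never from a script. Its argument "steps" is a list of rows, each a list of 7 numbers: the shift along the tool's x, y, z in cm, then the turn, a rotation vector about the tool's x, y, z in degrees, then the gripper's target within -1 to 1 (shut at 1, half-way at 0, fully open at -1). A call has 1 to 8 rows; each row shifts and turns the commanded pose from where the row before left it, along the tool's axes as they then stand; what a row does not reach is not made up. A row lasts 1/8 s, in which the tool goes at most 62.5 mm and 10.7 degrees, less where a joint would pass 70% of its speed; a pose out of reach is approached as far as the arm can. A call with a gripper value outside its range is refused whole. The fingers move at their own pace and stop on an object; "force" is the grip in N (left out, the last holds). Time passes only in rows, so rows that do not move let the fingers close. It gives the time, the measured TCP pose, the force, the opening and the grip force at its end, in the units of the state.
- r.get_state(): the state, without advancing time (a new reading comes with each control period).
- r.snapshot(name): name is "scene" or "top" or "wrist"; returns a dict with "pixels" (480x640x3 uint8, red, green, blue), "fx", "fy", "cx", "cy" (pixels), "cam_to_world" (4x4, takes a point from camera to world coordinates). Camera axes: x right, y down, z forward; pixel columns grow to the right and rows downward; lengths in m; the calibration is good to about 2 mm. A picture is of the moment at which its call begins. There is no depth.
- r.finish_job(): hands the job in; it is judged then, once.
The state is a dict: "clock": time; "q": joint angles; "qd": joint speeds; "joint_torque": joint torques, N m; "tool_pos": TCP position; "eef_rot": TCP orientation; "contact_force": force on the tool from outside, world axes, zero at the start; "moment": the same for the moment, N m; "opening": opening from 0.0 (shut) to 1.0 (fully open); "finger_force": force on a finger pad.
Only numpy, scipy, OpenCV 4.12 (cv2) and the standard library are available. Lean on these libraries where they do the work, as an engineer would, in place of code of your own. Each camera call takes 0.05 s, during which the arm holds its last target. There are 200 camera calls.

## Working session

There is one attempt and no reset: what is moved stays moved. The work goes in short steps, Python scripts to look and compute and a tool call to move; the robot and the scene stay as the last step left them, time stands still between calls to the robot, and variables do not carry over. Pictures are saved under pics/ and viewed, at most 10 in all, crops included, and the job is handed in when it is done.

Besides the shell and the picture viewer there is one more tool, called after ">>>" as name([rows], argument=value, ...), one row to a line, values as JSON. step_arm: Moves the arm, as the interface text tells. Its arguments: {"type":"object","properties":{"steps":{"type":"array","items":{"type":"array","items":{"type":"number"}}},"force":{"type":"number"}},"required":["steps"]}

```bash
mkdir -p pics
cat > h.py <<'E'
import numpy as np, cv2
from plant import r
def snap(n,f):
    s=r.snapshot(n); cv2.imwrite(f,s["pixels"][:,:,::-1]); 
    np.savez(f[:-4]+".npz",**{k:np.array(v) for k,v in s.items()}); return s
def ray(s,u,v):
    M=np.array(s["cam_to_world"]); d=M[:3,:3]@np.array([(u-s["cx"])/s["fx"],(v-s["cy"])/s["fy"],1]); return M[:3,3],d
def atz(s,u,v,z):
    o,d=ray(s,u,v); return o+d*(z-o[2])/d[2]
def proj(s,p):
    M=np.linalg.inv(np.array(s["cam_to_world"])); c=M[:3,:3]@np.array(p)+M[:3,3]; return c[0]/c[2]*s["fx"]+s["cx"],c[1]/c[2]*s["fy"]+s["cy"]
E
python3 - <<'E'
from h import *
np.set_printoptions(precision=3,suppress=True)
for n in("top","scene"):
    s=snap(n,f"pics/{n}1.png"); print(n,np.array(s["cam_to_world"]),s["fx"])
print(r.get_state())
E
```

```text
top [[ 0.008 -0.996  0.084  0.504]
 [-1.    -0.007  0.005  0.098]
 [-0.004 -0.084 -0.996  1.172]
 [ 0.     0.     0.     1.   ]] 543.0353934577446
scene [[-0.765  0.543 -0.347  0.922]
 [ 0.644  0.655 -0.394  0.459]
 [ 0.013 -0.525 -0.851  0.91 ]
 [ 0.     0.     0.     1.   ]] 450.4825247101032
{'clock': 0.1, 'q': array([-1.102,  0.69 , -0.195,  1.566,  0.157,  0.903, -0.215]), 'qd': array([ 0.001, -0.001,  0.001, -0.001, -0.   , -0.   ,  0.001]), 'joint_torque': array([ -0.002, -52.849,  -1.271, -15.384,  -0.053,   0.002,   0.   ]), 'tool_pos': array([0.263, 0.566, 0.255]), 'eef_rot': array([ 0.216,  0.976, -0.001, -0.   ]), 'contact_force': array([-0.675,  0.037,  0.056]), 'moment': array([-0.053, -0.014,  0.007]), 'finger_force': 0.0, 'opening': 1.00058203271132}
```

View pics/top1.png

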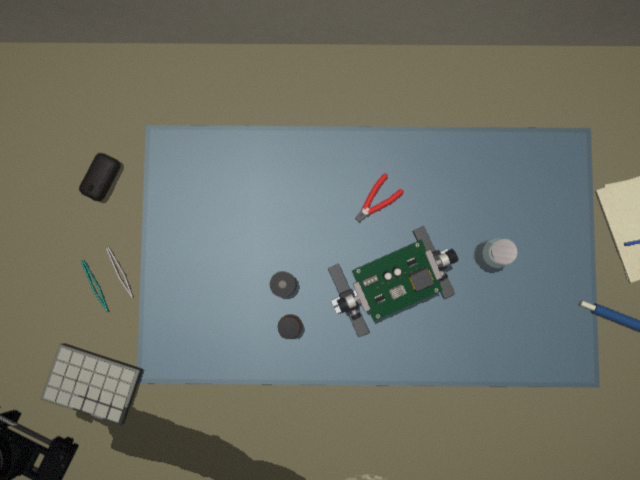

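View pics/scene1.png

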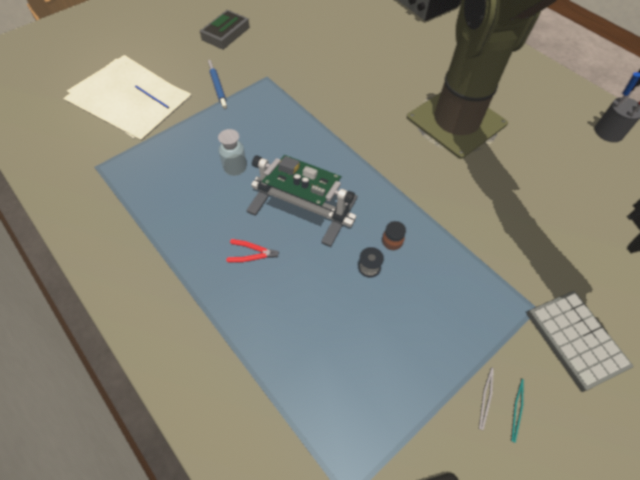

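The top view shows the holder around (397,283) with the board rolled slightly. The dispenser is at (500,253), the reel at (284,285), the jar at (290,326) and the cutters at (378,200). I'll zoom in to get the corners.

Run:
```python
import cv2,numpy as np
a=cv2.imread("pics/top1.png")[215:345,320:520]; b=cv2.imread("pics/scene1.png")[120:260,210:410]
a=cv2.resize(a,None,fx=4,fy=4,interpolation=2); b=cv2.resize(b,None,fx=4,fy=4,interpolation=2)
cv2.imwrite("pics/c1.png",np.clip(a*1.5,0,255)); cv2.imwrite("pics/c2.png",np.clip(b*1.3,0,255))
```

```text
[ WARN:0@0.042] global loadsave.cpp:1063 imwrite_ Unsupported depth image for selected encoder is fallbacked to CV_8U.
```

View pics/c1.png

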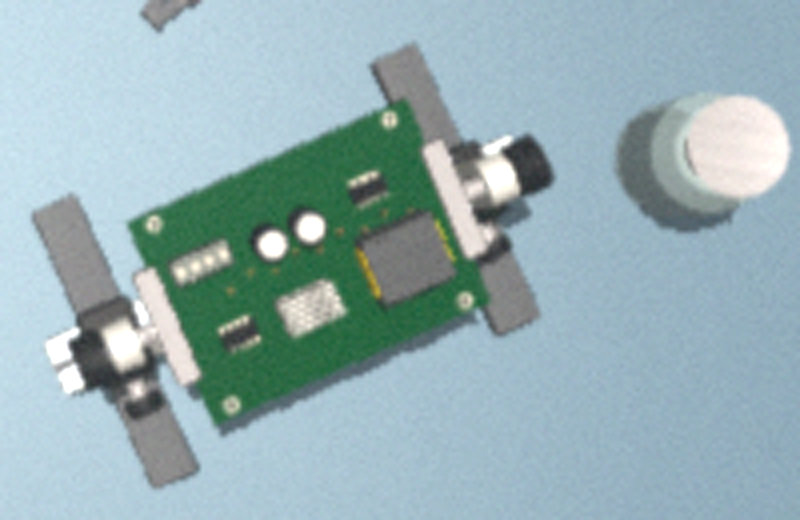

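View pics/c2.png

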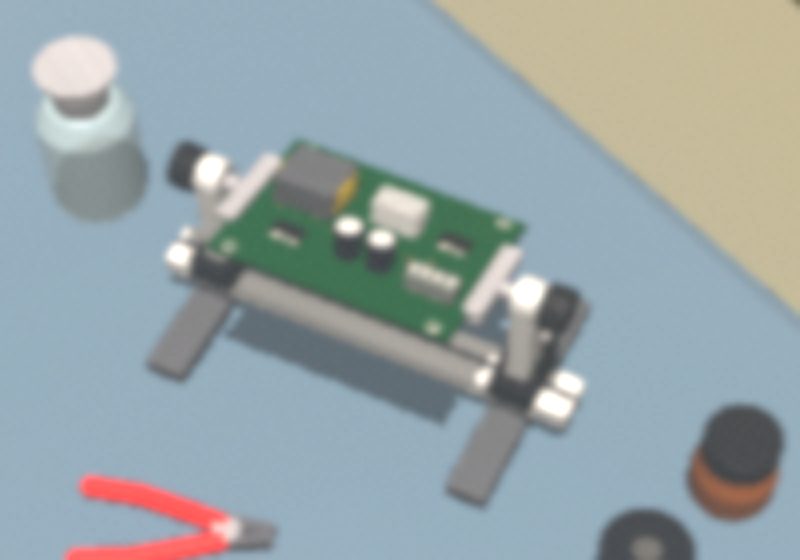

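Corner pixels in the top crop are A(130,222), B(408,98), C(490,305) and D(220,432), and the scene crop shows the same four corners. I'll fit the holder pose and board tilt to both views.

```bash
cat > fit.py <<'E'
from h import *
from scipy.optimize import least_squares
T=dict(np.load("pics/top1.npz"));S=dict(np.load("pics/scene1.npz"))
f=lambda X,o:((X[0]+.5)/4-.5+o[0],(X[1]+.5)/4-.5+o[1])
to=(320,215);so=(210,120)
A,B,C,D=(55,75),(55,-75),(-55,-75),(-55,75)
bt={A:(130,222),B:(408,98),C:(490,305),D:(220,432)}
bs={A:(450,340),B:(207,250),C:(300,140),D:(525,228)}
ft={(80,100):(54,205),(-80,100):(175,478),(80,-100):(392,53),(-80,-100):(517,325)}
def pose(p):
    c,s=np.cos(p[2]),np.sin(p[2]); return np.array([[c,-s,0],[s,c,0],[0,0,1]]),np.array([p[0],p[1],0])
def bp(p,k):
    R,t=pose(p); return t+R@(np.array([k[0]*np.cos(p[3]),k[1],105-k[0]*np.sin(p[3])])/1000)
def fp(p,k): R,t=pose(p); return t+R@(np.array([k[0],k[1],12])/1000)
def res(p):
    e=[]
    for k,v in bt.items(): e+=list(np.subtract(proj(T,bp(p,k)),f(v,to)))
    for k,v in bs.items(): e+=list(np.subtract(proj(S,bp(p,k)),f(v,so)))
    for k,v in ft.items(): e+=list(np.subtract(proj(T,fp(p,k)),f(v,to)))
    return np.array(e)
if __name__=="__main__":
    s=least_squares(res,[.5,-.05,.4,0],loss="soft_l1"); p=s.x; print(p,np.degrees(p[2:]));print(res(p).reshape(-1,2).round(1).tolist())
    np.save("p.npy",p)
    for n,k in(("a+",(55,0)),("a-",(-55,0))): print(n,bp(p,k))
    print("disp top",atz(T,504,252,.112),"reel",atz(T,284,285,.046),"jar",atz(T,290,326,.055))
    R,t=pose(p)
    for q in (atz(T,504,252,.112),atz(T,284,285,.046),atz(T,290,326,.055),atz(T,378,200,.01)): print("in holder",R.T@(q-t))
E
python3 fit.py
```

```text
[ 0.52071571 -0.04960962  0.42531053 -0.19109351] [ 24.36849859 -10.94885154]
[[-1.0, 0.2], [-0.4, 0.0], [0.1, -1.0], [-1.5, -1.7], [-0.0, 0.0], [-0.1, -1.6], [-0.4, -0.6], [0.7, -0.9], [-0.3, -0.3], [0.3, 0.6], [0.3, -0.1], [0.6, 0.3]]
a+ [ 0.56990383 -0.0273295   0.11544629]
a- [ 0.47152759 -0.07188974  0.09455371]
disp top [ 0.57715123 -0.25768848  0.112     ] reel [0.5099496  0.17603946 0.046     ] jar [0.42664169 0.16208661 0.055     ]
in holder [-0.03444638 -0.21282675  0.112     ]
in holder [0.08329668 0.20998829 0.046     ]
in holder [0.00165362 0.23165164 0.055     ]
in holder [ 0.16990404 -0.04697784  0.01      ]
```

The fit is good to about 1 px: yaw is 24.4°, and the far edge is raised 11°. My plan has three parts:
- Press the near edge (holder x ≈ −52) down to about 36°.
- Sweep the raised far edge over along an arc.
- Keep the closed fingers vertical throughout, with their closing line along the rail.

```bash
cat > d.py <<'E'
from h import *
from fit import pose
from scipy.spatial.transform import Rotation as Ro
import sys
p=np.load("p.npy"); R,t=pose(p); s=r.get_state()
q=Ro.from_quat(s["eef_rot"]); M=q.as_matrix(); pos=np.array(s["tool_pos"])
tip=pos+M[:,2]*r.tip_reach
G=Ro.from_matrix(R@np.diag([-1,1,-1.]))
print("t",s["clock"],"tip in holder mm",(R.T@(tip-t)*1000).round(1),"rot to go (tool, deg)",np.degrees((q.inv()*G).as_rotvec()).round(1),"F holder",(R.T@np.array(s["contact_force"])).round(1),"open",round(s["opening"],2))
if len(sys.argv)>3:
    g=np.array(list(map(float,sys.argv[1:4])))/1000; w=t+R@g+np.array([0,0,r.tip_reach])
    print("shift now-tool cm",(M.T@(w-pos)*100).round(2),"aligned-tool cm",(G.as_matrix().T@(w-pos)*100).round(2))
E
python3 d.py -52 0 140
```

```text
t 0.1 tip in holder mm [ 19.4 667.4 238. ] rot to go (tool, deg) [ -0.1  -0.  -49.3] F holder [-0.6  0.3  0.1] open 1.0
shift now-tool cm [-45.91 -48.94   9.89] aligned-tool cm [  7.15 -66.74   9.8 ]
```

>>> step_arm([
  [0,0,0,0,0,-9.9,1],
  [0,0,0,0,0,-9.9,1],
  [0,0,0,0,0,-9.9,1],
  [0,0,0,0,0,-9.8,1],
  [0,0,0,0,0,-9.8,1],
  [0.5,-4,0,0,0,0,1],
  [0.5,-4,0,0,0,0,1],
  [0.5,-4,0,0,0,0,1],
], force=10)

```text
clock: 1.1
tool_pos: [0.2994, 0.4498, 0.2553]
eef_rot: [-0.211, 0.977, -0.0, -0.0]
contact_force: [0.5, -0.2, -0.0]
opening: 0.112
finger_force: 0.0
```

```bash
python3 d.py -52 0 140
```

```text
t 1.1 tip in holder mm [  4.5 546.2 238.3] rot to go (tool, deg) [-0. -0.  0.] F holder [ 0.4 -0.4 -0. ] open 0.11
shift now-tool cm [  5.66 -54.61   9.87] aligned-tool cm [  5.65 -54.62   9.83]
```

>>> step_arm([
  [0.7,-6,0,0,0,0,1],
  [0.7,-6,0,0,0,0,1],
  [0.7,-6,0,0,0,0,1],
  [0.7,-6,0,0,0,0,1],
  [0.7,-6,0,0,0,0,1],
  [0.7,-6,0,0,0,0,1],
  [0.7,-6,0,0,0,0,1],
  [0.7,-6,0,0,0,0,1],
])

```text
clock: 2.1
tool_pos: [0.4467, -0.0109, 0.2556]
eef_rot: [-0.211, 0.977, 0.0, 0.0]
contact_force: [1.4, 0.3, -0.5]
opening: 0.006
finger_force: 0.0
```

```bash
python3 d.py -52 0 140
```

```text
t 2.1 tip in holder mm [-51.4  65.8 238.6] rot to go (tool, deg) [0. 0. 0.] F holder [ 1.4 -0.3 -0.5] open 0.01
shift now-tool cm [ 0.06 -6.59  9.86] aligned-tool cm [ 0.06 -6.58  9.86]
```

>>> step_arm([
  [0,-3.3,0,0,0,0,1],
  [0,-3.3,0,0,0,0,1],
  [0,0,4,0,0,0,1],
  [0,0,4,0,0,0,1],
  [0,0,3,0,0,0,1],
  [0,0,1.5,0,0,0,1],
  [0,0,0,0,0,0,1],
])

```text
clock: 2.98
tool_pos: [0.4728, -0.0689, 0.1297]
eef_rot: [-0.211, 0.977, 0.0, -0.001]
contact_force: [-0.2, -0.6, -0.0]
opening: 0.005
finger_force: 0.0
```

```bash
python3 d.py -52 0 76; python3 -c "
from h import *
s=snap('scene','pics/s2.png');a=s['pixels'][60:260,190:430,::-1]
cv2.imwrite('pics/s2c.png',np.clip(cv2.resize(a,None,fx=3,fy=3,interpolation=2)*1.3,0,255).astype('uint8'))"
```

```text
t 2.975 tip in holder mm [-51.6   2.2 112.7] rot to go (tool, deg) [ 0.1 -0.1  0. ] F holder [-0.4 -0.5 -0. ] open 0.01
shift now-tool cm [ 0.03 -0.22  3.67] aligned-tool cm [ 0.04 -0.22  3.67]
```

View pics/s2c.png

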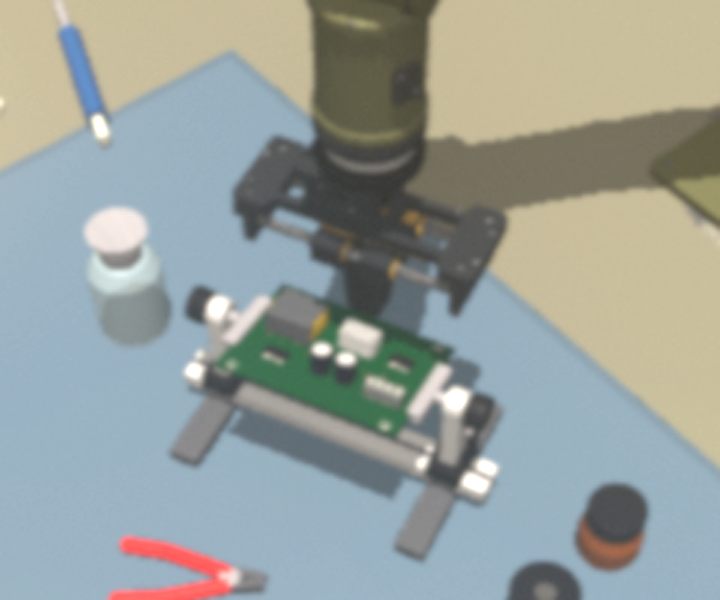

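The fingertips (crop ≈(365,300)) are over the near edge, and the surroundings are undisturbed. Pressing down now.

>>> step_arm([
  [0,0,1,0,0,0,1],
  [0,0,0.5,0,0,0,1],
  [0,0,0.5,0,0,0,1],
  [0,0,0.5,0,0,0,1],
  [0,0,0.5,0,0,0,1],
  [0,0,0.3,0,0,0,1],
  [0,0,0.3,0,0,0,1],
])

```text
clock: 3.9
tool_pos: [0.4735, -0.069, 0.0945]
eef_rot: [-0.211, 0.977, 0.0, -0.0]
contact_force: [0.3, -0.8, 3.3]
opening: 0.005
finger_force: 1.0
```

```bash
python3 d.py -52 0 76
```

```text
t 3.9 tip in holder mm [-51.1   1.8  77.5] rot to go (tool, deg) [ 0. -0.  0.] F holder [-0.  -0.8  3.3] open 0.0
shift now-tool cm [ 0.09 -0.18  0.15] aligned-tool cm [ 0.09 -0.18  0.15]
```

>>> step_arm([
  [0,0,-4,0,0,0,1],
  [0,0,-4.5,0,0,0,1],
  [0,0,-4,0,0,0,1],
  [-4.2,0,0,0,0,0,1],
  [-4.2,0,0,0,0,0,1],
  [-4.2,0,0,0,0,0,1],
  [0,0,0,0,0,0,1],
])

```text
clock: 4.78
tool_pos: [0.5902, -0.0148, 0.2191]
eef_rot: [-0.212, 0.977, 0.001, 0.001]
contact_force: [-0.6, -1.2, 0.9]
opening: 0.006
finger_force: 0.0
```

```bash
python3 d.py 75 0 122; python3 -c "
from h import *
s=snap('scene','pics/s3.png');a=s['pixels'][60:260,190:430,::-1]
cv2.imwrite('pics/s3c.png',np.clip(cv2.resize(a,None,fx=3,fy=3,interpolation=2)*1.3,0,255).astype('uint8'))
from fit import bp
p=np.load('p.npy')
for a in(30,35,40):
  p[3]=-np.radians(a);print(a,[((np.array(proj(s,bp(p,k)))-[190,60])*3).round() for k in((55,75),(55,-75),(-55,75))])"
```

```text
t 4.775 tip in holder mm [ 77.7   3.  202.1] rot to go (tool, deg) [0.1 0.1 0.1] F holder [-1.  -0.9  0.9] open 0.01
shift now-tool cm [ 0.28 -0.31  8.01] aligned-tool cm [ 0.26 -0.3   8.01]
30 [array([401., 413.]), array([216., 341.]), array([450., 367.])]
35 [array([402., 407.]), array([217., 335.]), array([449., 372.])]
40 [array([404., 401.]), array([219., 329.]), array([447., 378.])]
```

View pics/s3c.png

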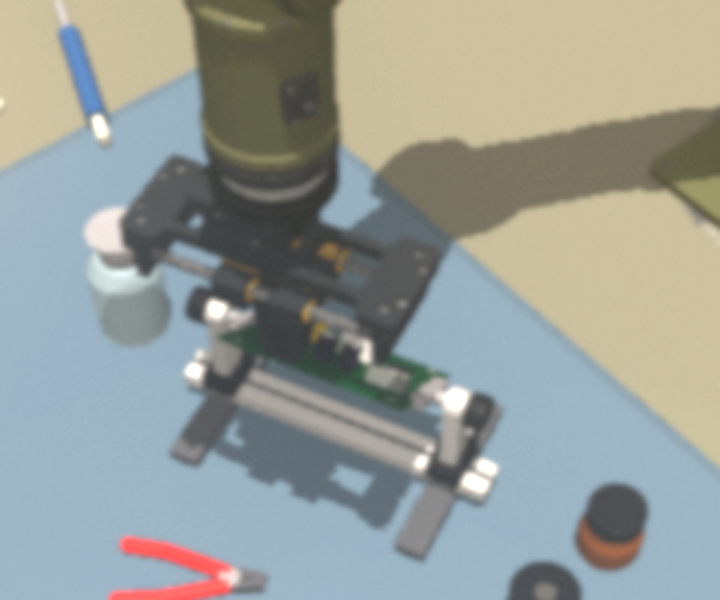

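The board's far corner is at (404,405), which means a tilt of about 35°, as planned. Next I go down outside the raised edge and begin the arc.

>>> step_arm([
  [0,-0.3,3,0,0,0,1],
  [0,0,3,0,0,0,1],
  [0,0,2,0,0,0,1],
  [1.2,0,0,0,0,0,1],
  [0.6,0,0,0,0,0,1],
  [0.5,0,-0.3,0,0,0,1],
  [0.6,0,-0.6,0,0,0,1],
])

```text
clock: 5.7
tool_pos: [0.564, -0.0317, 0.1499]
eef_rot: [-0.211, 0.977, -0.0, 0.001]
contact_force: [2.4, 0.5, -0.1]
opening: 0.007
finger_force: 1.0
```

```bash
python3 d.py 37.5 0 138.6
```

```text
t 5.7 tip in holder mm [ 46.8  -1.6 132.9] rot to go (tool, deg) [-0.   0.2  0. ] F holder [ 2.4 -0.6 -0.1] open 0.01
shift now-tool cm [ 0.93  0.15 -0.57] aligned-tool cm [ 0.93  0.15 -0.57]
```

Contact at 2.4 N, so I'll carry on along the arc.

>>> step_arm([
  [0.5,0.15,-0.3,0,0,0,1],
  [0.5,0,-0.3,0,0,0,1],
  [0.65,0,-0.3,0,0,0,1],
  [0.65,0,-0.25,0,0,0,1],
  [0.7,0,-0.2,0,0,0,1],
  [0.7,0,-0.1,0,0,0,1],
  [0.6,0,0,0,0,0,1],
])

```text
clock: 6.58
tool_pos: [0.5228, -0.0479, 0.163]
eef_rot: [-0.211, 0.977, 0.0, -0.0]
contact_force: [2.7, 0.7, -2.3]
opening: 0.008
finger_force: 1.1
```

```bash
python3 d.py -1.6 0 148.5
```

```text
t 6.575 tip in holder mm [  2.6   0.7 146. ] rot to go (tool, deg) [ 0. -0.  0.] F holder [ 2.8 -0.5 -2.3] open 0.01
shift now-tool cm [ 0.42 -0.07 -0.25] aligned-tool cm [ 0.42 -0.07 -0.25]
```

>>> step_arm([
  [0.5,0,0,0,0,0,1],
  [0.5,0,0.05,0,0,0,1],
  [0.5,0,0.2,0,0,0,1],
  [0.5,0,0.35,0,0,0,1],
  [0.45,0,0.4,0,0,0,1],
  [0.35,0,0.45,0,0,0,1],
  [0.3,0,0.5,0,0,0,1],
  [0.2,0,0.4,0,0,0,1],
])

```text
clock: 7.58
tool_pos: [0.4927, -0.0619, 0.1393]
eef_rot: [-0.211, 0.977, -0.0, -0.001]
contact_force: [0.7, 0.4, 2.3]
opening: 0.005
finger_force: 1.2
```

```bash
python3 d.py -35 0 109;  python3 -c "
from h import *
s=snap('scene','pics/s4.png');a=s['pixels'][60:260,190:430,::-1]
cv2.imwrite('pics/s4c.png',np.clip(cv2.resize(a,None,fx=3,fy=3,interpolation=2)*1.3,0,255).astype('uint8'))"
```

```text
t 7.575 tip in holder mm [-30.6   0.3 122.3] rot to go (tool, deg) [ 0.  -0.1  0. ] F holder [0.9 0.1 2.3] open 0.01
shift now-tool cm [ 0.44 -0.03  1.33] aligned-tool cm [ 0.44 -0.03  1.33]
```

View pics/s4c.png

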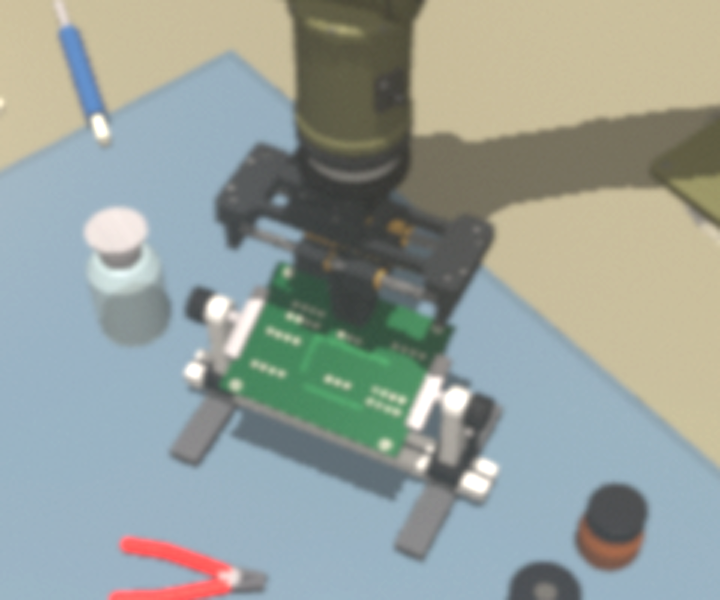

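The solder side is now up, with the robot-side edge still about 20° high and the holder undisturbed. Pressing down to level.

>>> step_arm([
  [0.3,0,0.3,0,0,0,1],
  [0.3,0,0.3,0,0,0,1],
  [0.3,0,0.3,0,0,0,1],
  [0.2,0,0.3,0,0,0,1],
  [0,0,0.2,0,0,0,1],
  [0,0,0.1,0,0,0,1],
  [0,0,0,0,0,0,1],
])

```text
clock: 8.5
tool_pos: [0.4827, -0.0665, 0.1244]
eef_rot: [-0.211, 0.977, -0.0, -0.001]
contact_force: [-0.7, -0.4, 0.8]
opening: 0.002
finger_force: 0.0
```

```bash
python3 d.py -42 0 107
```

```text
t 8.5 tip in holder mm [-41.7   0.3 107.4] rot to go (tool, deg) [ 0.  -0.1  0. ] F holder [-0.8 -0.1  0.8] open 0.0
shift now-tool cm [ 0.04 -0.03  0.04] aligned-tool cm [ 0.04 -0.03  0.04]
```

Now I'll lift the hand straight up, take it away toward +y, and look again.

>>> step_arm([
  [0,0,-3,0,0,0,1],
  [0,0,-5,0,0,0,1],
  [0,0,-5,0,0,0,1],
  [0,5,0,0,0,0,1],
  [0,5,0,0,0,0,1],
  [0,5,0,0,0,0,1],
  [0,5,0,0,0,0,1],
  [0,5,0,0,0,0,1],
])

```text
clock: 9.5
tool_pos: [0.3788, 0.1623, 0.2546]
eef_rot: [-0.211, 0.977, -0.0, -0.0]
contact_force: [1.4, 0.0, -0.3]
opening: 0.005
finger_force: 0.0
```

>>> step_arm([
  [0,5,0,0,0,0,1],
  [0,5,0,0,0,0,1],
  [0,5,0,0,0,0,1],
  [0,0,0,0,0,0,1],
])

```text
clock: 10.0
tool_pos: [0.3158, 0.3017, 0.2549]
eef_rot: [-0.215, 0.977, 0.001, -0.0]
contact_force: [0.1, -1.3, -0.3]
opening: 0.008
finger_force: 0.0
```

```bash
python3 -c "
from h import *
T=snap('top','pics/t5.png');S=snap('scene','pics/s5.png')
f=lambda a:np.clip(cv2.resize(a,None,fx=4,fy=4,interpolation=2)*1.4,0,255).astype('uint8')
cv2.imwrite('pics/t5c.png',f(T['pixels'][215:345,320:520,::-1]));cv2.imwrite('pics/s5c.png',f(S['pixels'][120:260,210:410,::-1]))"
```

```text
(no output)
```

View pics/t5c.png

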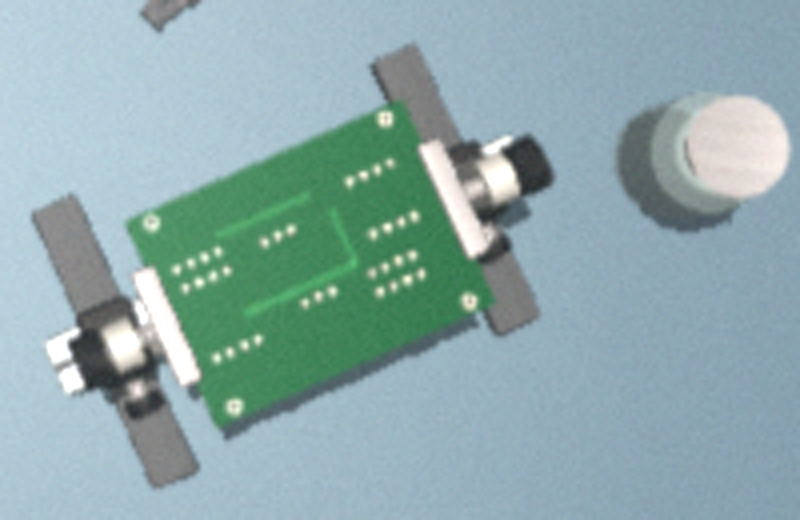

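View pics/s5c.png

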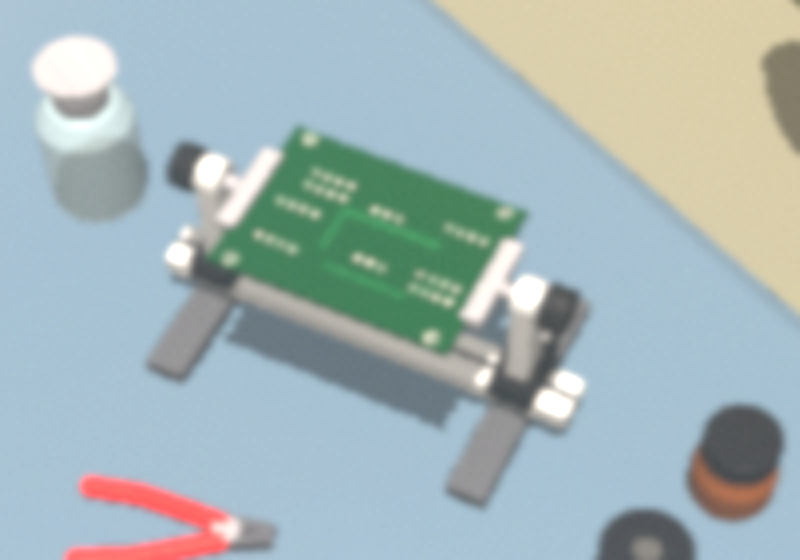

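The holder and the other items are at the same pixels as before. The board shows its solder side, with scene corners at (298,126), (526,210) and (445,352). I'll measure the remaining tilt.

Run:
```python
import fit; from fit import *
p=np.load("p.npy")
r0=res(p)
fit.bs.clear(); fit.bs.update({A:(445,352),C:(298,126),D:(526,210)})
fit.bt.clear(); fit.bt.update({A:(128,220),B:(406,98),C:(493,302),D:(220,430)})
for nm,i in(("all",slice(0,14)),("scene",slice(8,14)),("top",slice(0,8))):
    s=least_squares(lambda a:res([*p[:3],a[0]])[i],[0.]); print(nm,np.degrees(s.x))
print(res([*p[:3],s.x[0]]).reshape(-1,2).round(1).tolist())
```

```text
all [-0.83243618]
scene [-0.16853249]
top [-5.03657272]
[[-0.8, 0.4], [-0.6, -0.1], [0.2, 0.1], [-1.1, -0.7], [1.0, -1.2], [0.1, 1.1], [0.8, 1.8], [-0.3, -0.3], [0.3, 0.6], [0.3, -0.1], [0.6, 0.3]]
```

```bash
python3 -c "
from plant import r; print(r.finish_job())"
```

```text
the job is handed in; nothing more can be done
None
```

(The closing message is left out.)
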